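# Index the drilling table with its pull-and-twist plunger

### The job

The chimney casting (the tall one) is next to be drilled: pull up the spring plunger knob that locks the round indexing table, twist it into its rest notch so that it stays up by itself, and let go of it. With the plunger parked, turn the table (it has a T-handle on top) until the chimney stands at the drilling station in front of the rotary tool's bit, then release the plunger from its rest notch so that its pin drops fully home and locks the table there. Keep every casting standing in its nest and leave the jars, the bottle and the screwdriver where they are.

Things in the scene. Friction and masses are not known exactly. Their poses are not given: they have to be found in the camera images.
- fixture: Grey base of the drilling fixture, fixed to the bench. Origin on the bench under the axis of the round table it carries; z up, +x from that axis towards the rotary tool. The tool lies level in a cradle (x 98 to 310 mm, up to 92 mm high). At x -142 to -86 mm a dark bracket up to 50 mm wide carries the plunger over the table's rim; its top is 76 mm above the bench.
- station (a point): Drilling station: point fixed to the base, 72 mm from the table's axis towards the tool (fixture x 72, y 0) at the height of the table's top. The chimney's foot must be centred here. The table has nests 72 mm from its axis, at the start one here (empty) and others 36 and 72 degrees to either side, each with a casting, in random order. A nest is 3 dowels 8 mm tall, with 1 mm play.
- bit_tip (a point): Tip of the rotary tool's drill bit, fixture x 98, y 0, 64 mm above the bench.
- t_handle (a point): Centre of the T-handle's bar, on the table's axis, 143 mm above the bench. The steel bar is 66 mm long (this point's y), 12 mm thick (its x) and 18 mm high, on a 12 mm pillar that thickens to 22 mm below 105 mm height. It is fast to the table and turns with it. At the start the bar lies along the fixture's y.
- platter (a joint): Turn of the round aluminium table (230 mm across, top 50 mm above the bench), rad, counter-clockwise from above; 0 at the start, stops at +-1.6. Free with 0.06 N m friction when the plunger is up; locked by the pin in one of ten rim notches 0.628 rad (36 degrees) apart; in each, a nest can stand exactly at the station. The pin's round nose finds a notch within 0.04 rad and centres the table.
- knob_grip (a point): Middle of the plunger's round black knob, 30 mm across, 24 mm high, axis upright, at fixture x -104, y 0; 104.5 mm above the bench with the pin home. Its top has a steel rib, which lies along the fixture's x with the pin home. Below the knob is the barrel, up to 31 mm across, down to the bracket.
- plunger (a joint): Lift of the plunger, m: 0 = pin home, 7 mm deep in a notch; stop at 0.016. A spring pushes it down, 6 N at 0 to 12.4 N at 0.016. A cross pin under the knob sits in a deep slot, so the knob cannot twist below 0.013 lift; above that it can. In the rest notch it hangs at 0.010 and the pin clears the table by 3 mm.
- knob (a joint): Twist of the knob, rad, counter-clockwise seen from above: 0 in line with the deep slot (home), 1.22 (70 degrees) at the rest notch, stops at 0 and 1.4. To park: lift at least 13.5 mm, twist counter-clockwise to 1.22, lower to 10 mm, let go. To release: lift again, twist back clockwise to 0, lower or let go.
- chimney: Brass locomotive chimney casting, the tallest: 58 mm high, round foot 36 mm across, stem 17 mm, flared top 28 mm with a dark bore. Origin at the centre of its underside, z up. About 120 g, loose in its nest.
- dome: Brass steam dome, 38 mm high with a rounded top, foot 36 mm across. Origin at the centre of its underside. Loose; stays in its nest.
- cover: Brass cylinder cover, flat disc 36 mm across and 13 mm high. Origin at the centre of its underside. Loose; stays in its nest.
- sandbox: Brass sandbox, square body 27 by 23 mm on a round foot 36 mm across, 34 mm high. Origin at the centre of its underside. Loose; stays in its nest.
- jar_small: Amber paint jar, 36 mm across, 55 mm high, white cap, on the bench. Bystander. Origin at the centre of its underside.
- jar_large: Amber paint jar, 46 mm across, 78 mm high, black cap, on the bench. Bystander. Origin at the centre of its underside.
- thinner: White thinner bottle, 50 mm across, 155 mm high, on the bench. Bystander. Origin at the centre of its underside.
- screwdriver: Screwdriver 150 mm long lying on the bench. Bystander. Origin under its middle, x along it towards the tip.

How it is judged (in metres and radians):
On the way, in this order (a step that is already met when the one before it is completed fails the run):
1. the plunger is parked: lifted and twisted into its rest notch, and stays there with the fingers off it (value of joint plunger between 0.0085 and 0.0115 m and value of joint knob above 1 rad and velocity of joint plunger below 0.005 m/s and contact force between the fingers and plunger below 0.05 N), for 0.3 s.
2. the table has been turned, plunger still parked, until the chimney stands at the drilling station (value of joint plunger above 0.0085 m and value of joint knob above 1 rad and horizontal distance between chimney and station below 0.006 m and angle between chimney's own z axis and vertical below 0.1 rad), for 0.2 s.
At the end, for the whole second after the job is handed in: Chimney upright, foot within 6 mm of the station; plunger home (lift under 2 mm, twist under 0.2 rad), table locked and at rest; all castings standing in their nests (tilt under 0.1 rad, feet on the table); jars, bottle and screwdriver within 20 mm of their starts (horizontal distance between chimney and station below 0.006 m and angle between each of chimney, dome, cover, sandbox's own z axis and vertical below 0.1 rad and value of joint plunger below 0.002 m and value of joint knob below 0.2 rad and velocity of joint platter between -0.02 and 0.02 rad/s and linear speed of chimney below 0.02 m/s and height (world z) of each of chimney, dome, cover, sandbox below 0.055 m and distance of each of jar_small, jar_large, thinner, screwdriver from where it was at the start of the episode below 0.02 m); the robot touches nothing.
It fails at once if a casting is tipped, lifted or knocked out of its nest (angle between any of chimney, dome, cover, sandbox's own z axis and vertical above 0.35 rad or height (world z) of any of chimney, dome, cover, sandbox above 0.06 m or horizontal distance between any of chimney, dome, cover, sandbox and t_handle above 0.08 m or horizontal distance between any of chimney, dome, cover, sandbox and t_handle below 0.064 m).
It fails at once if a jar, the bottle or the screwdriver is pushed away or knocked over (distance of any of jar_small, jar_large, thinner, screwdriver from where it was at the start of the episode above 0.02 m or angle between any of jar_small, jar_large, thinner's own z axis and vertical above 0.3 rad).
It also fails if it takes over 61 s, if anything falls off the work surface, if the arm or the gripper's body presses on something with over 40 N, if the wrist force passes 120 N, or if a joint passes its speed limit or range.

### The arm

A 6-joint arm with a two-finger parallel gripper is mounted at the origin on the work surface. World frame = base frame: x ahead of the robot, y to its left, z up, the work surface at z = 0. Lengths are in m, angles in degrees, forces in N, time in s.
With the tool pointing down it reaches from about 0.35 to 0.85 m from the base axis. Payload 8.1 kg.
Tool frame: the origin (TCP) lies at the very end of the fingers, on their centre line; the grasp point (between the pads) lies env.hold_point_z behind it (env.hold_point_z is the distance from the TCP to the grasp point, in m); z points along the fingers, y is the line along which they close (so a half turn about z gives the same grasp; the last joint's range is limited). The gripper opens to 93 mm and grips with 3 to 60 N. Pads are 15 mm wide; open, the fingers measure 128 mm over their backs; the gripper's body (75 mm by 188 mm) begins 65 mm behind the grasp point.
Start: joints at [60.653, 7.471, 85.268, -0, 87.261, -4.893], TCP at [0.248, 0.546, 0.219] pointing down, gripper open.
Joint ranges: [-169.43, 169.43], [-51.17, 129.36], [1.28, 143.12], [-76.62, 256.62], [0, 156.53], [-152.29, 152.29]. Speed limits (degrees/s): [136.94, 136.94, 159.86, 180, 180, 180].

### API

Orientations are given as a 3x3 rotation matrix whose columns are the frame's x, y, z axes.
In Python, from plant import env, job, read_camera gives the robot as it stands (env), with the cameras as plain functions and the job (job).
- The arm moves only by the tool nudge_tcp, called after ">>>" by a JSON object that holds its "method" and its "body", one argument or row to a line. Schema: {"type":"object","properties":{"increments":{"type":"array","items":{"type":"array","prefixItems":[{"type":"array","items":{"type":"number"},"minItems":3,"maxItems":3},{"type":"number"},{"type":"number"}],"minItems":3,"maxItems":3},"minItems":1,"maxItems":12},"only":{"type":"string"},"quiet":{"type":"boolean"},"lines":{"type":"string"}},"required":["increments"],"additionalProperties":false}. increments is a list of rows, 1 to 12 of them, each written [[dx, dy, dz], turn, opening]: dx, dy, dz in normalised numbers (1 is 0.6 m), then a turn about the tool's z in fractions of the full range, 1 being 120 degrees, then the finger opening in m; each row is the pose to reach, as a shift and turn from the pose commanded when the call began, along the tool's axes at that moment; what a row does not reach only later rows make up. A row lasts 1/10 s, in which the tool goes at most 0.05 m and 8.59 degrees, less where a joint would pass 70% of its speed; a pose out of reach is approached as far as the arm can. The fingers move at their own pace and stop on an object; the grip force is fixed at half the most. Time passes only in rows, so rows that do not move let the fingers close. The tool returns the time, the measured TCP pose, the force, the opening and the grip force at its end. only (a regular expression) keeps the lines of the reply that match it, lines (a string "A,B") keeps lines A to B, and quiet returns only ok. No shift or turn number may pass 1 either way. Input that does not fit is refused with a message, and nothing moves.
- env.state(): the state, without advancing time (a new reading comes with each control period).
- read_camera(name): name is "scene" or "side" or "wrist"; returns a dict with "image" (400x640x3 uint8, red, green, blue), "fx", "fy", "cx", "cy" (pixels), "world_to_cam" (4x4, takes a point from world to camera coordinates); the wrist camera has in their place "mount" (4x4, takes a point from camera to tool coordinates, whose origin is the TCP and whose axes are the flange's). Camera axes: x right, y down, z forward; pixel columns grow to the right and rows downward; lengths in m; the calibration is good to about 2 mm. A picture is of the moment at which its call begins: read the wrist's pose just before it. There is no depth.
- job.job_done(): hands the job in; it is judged then, once.
The state is a dict: "time_s": time; "joint_positions": joint angles; "qd": joint speeds; "effort": joint torques, N m; "tcp_pos": TCP position; "tcp_rot": TCP orientation; "ft_force": force on the tool from outside, world axes, zero at the start; "moment": the same for the moment, N m; "width": finger opening in m; "grip_force": force on a finger pad.
Only numpy, scipy, OpenCV 4.12 (cv2) and the standard library are available. Lean on these libraries where they do the work, as an engineer would, in place of code of your own. Each camera call takes 0.05 s, during which the arm holds its last target. There are 200 camera calls.

## Working session

There is one attempt and no reset: what is moved stays moved. The work goes in short steps, Python scripts to look and compute and a tool call to move; the robot and the scene stay as the last step left them, time stands still between calls to the robot, and variables do not carry over. Pictures are saved under pics/ and viewed, at most 10 in all, crops included, and the job is handed in when it is done.

```bash
ls; mkdir -p pics; python3 - <<'E'
from plant import env, job, read_camera
import cv2,numpy as np
print(env.hold_point_z)
s=env.state();print(s['time_s'],s['tcp_pos'],np.round(s['tcp_rot'],3).tolist(),s['width'])
for n in("scene","side"):
    c=read_camera(n);cv2.imwrite(f'pics/{n}0.png',c['image'][:,:,::-1]);print(n,c['fx'],c['fy'],c['cx'],c['cy'],np.round(c['world_to_cam'],4).tolist())
c=read_camera("wrist");cv2.imwrite('pics/wrist0.png',c['image'][:,:,::-1]);print(np.round(c['mount'],4).tolist())
E
```

```text
pics
plant.py
0.0188
0.0 [0.24808256 0.54568798 0.21758464] [[-0.91, 0.414, -0.001], [0.414, 0.91, -0.002], [0.0, -0.002, -1.0]] 0.09274595451787375
scene 503.61981030556086 503.61981030556086 319.10813638413265 212.7918802627368 [[0.2944, 0.9557, 0.0009, -0.2044], [0.536, -0.1644, -0.8281, -0.2092], [-0.7912, 0.2442, -0.5606, 1.4189], [0.0, 0.0, 0.0, 1.0]]
side 384.02018437243487 384.02018437243487 323.33011301144836 201.10268414696154 [[0.7836, -0.6212, 0.0038, -0.4398], [-0.377, -0.4804, -0.7919, 0.3011], [0.4938, 0.6191, -0.6106, 0.422], [0.0, 0.0, 0.0, 1.0]]
[[0.0014, -0.9624, -0.2717, 0.0749], [1.0, 0.0016, -0.0006, 0.0006], [0.001, -0.2717, 0.9624, -0.167], [0.0, 0.0, 0.0, 1.0]]
```

View pics/scene0.png

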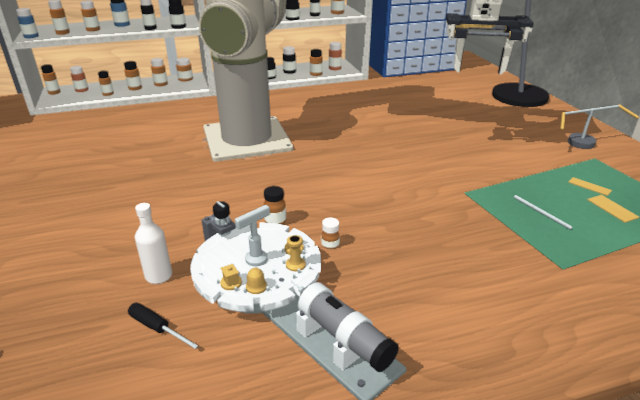

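View pics/side0.png

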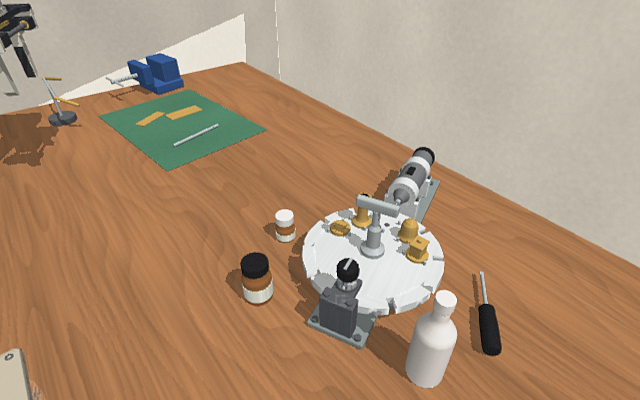

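The scene view shows the T-handle at (253,217), the knob at (221,210) and the chimney at (295,250). In the side view the knob is at (348,267) and the T-bar at (378,205). The chimney sits 36° to the station's fixture +y side, so the table must turn −36°. Next I'll zoom in.

```bash
python3 - <<'E'
import cv2,numpy as np
a=cv2.imread('pics/scene0.png')[195:275,190:320];b=cv2.imread('pics/side0.png')[185:300,310:440]
a=cv2.resize(a,None,fx=5.5,fy=5.5,interpolation=2)[:,:715]
cv2.imwrite('pics/z1.png',a)
cv2.imwrite('pics/z2.png',cv2.resize(b,None,fx=5,fy=5,interpolation=2))
E
```

```text
(no output)
```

View pics/z1.png

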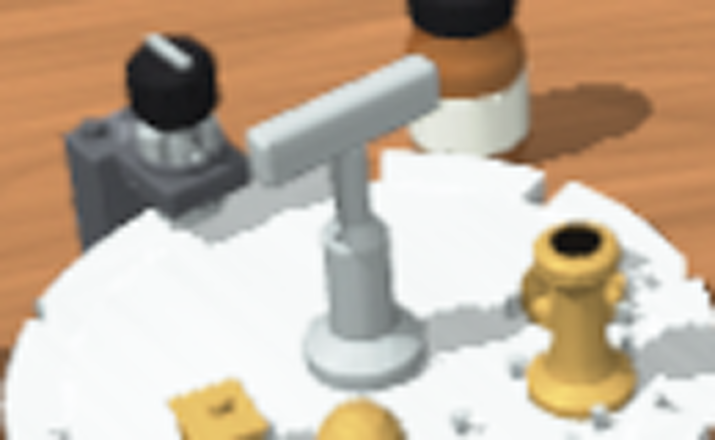

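View pics/z2.png

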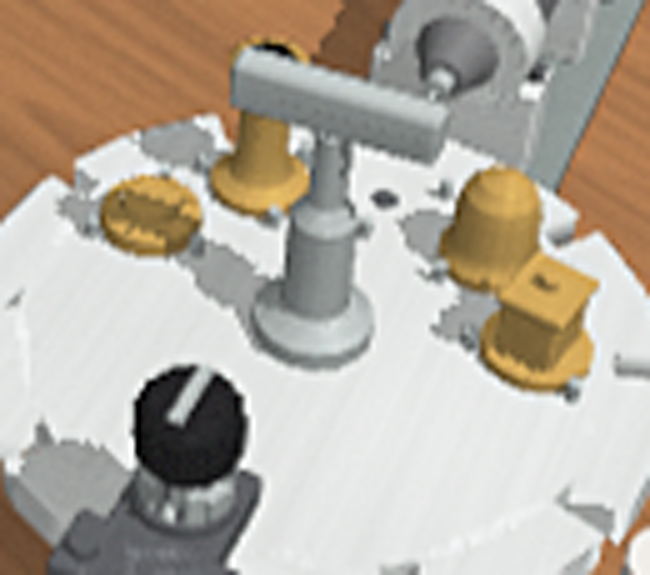

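```bash
cat >h.py <<'E'
import numpy as np
from plant import env, job, read_camera
def cam(n):
    c=read_camera(n);K=np.array([[c['fx'],0,c['cx']],[0,c['fy'],c['cy']],[0,0,1]]);return K,c.get('world_to_cam'),c
def ray(K,T,u,v):
    R=T[:3,:3];o=-R.T@T[:3,3];d=R.T@np.linalg.inv(K)@[u,v,1];return o,d/np.linalg.norm(d)
def plane(K,T,u,v,z):
    o,d=ray(K,T,u,v);return o+d*(z-o[2])/d[2]
def tri(*rs):
    A=sum(np.eye(3)-np.outer(d,d) for o,d in rs);b=sum((np.eye(3)-np.outer(d,d))@o for o,d in rs)
    p=np.linalg.solve(A,b);return p,[np.linalg.norm(np.cross(p-o,d)) for o,d in rs]
E
python3 - <<'E'
from h import *
A=cam("scene")[:2];B=cam("side")[:2]
a=lambda u,v:(190+u/5.5-.4,195+v/5.5-.4)
b=lambda u,v:(310+u/5-.4,185+v/5-.4)
for n,p,q,z in(("knob",(171,81),(190,426),.1045),("bar",(343,119),(340,104),.143)):
    P,Q=a(*p),b(*q);print(n,tri(ray(*A,*P),ray(*B,*Q)),plane(*A,*P,z),plane(*B,*Q,z))
# bar end lines
e=[plane(*A,*a(*x),.152)for x in((250,130),(425,60))];f=[plane(*B,*b(*x),.152) for x in((236,52),(446,115))]
for e in(e,f):
    d=e[1]-e[0];print(np.degrees(np.arctan2(d[1],d[0])),np.linalg.norm(d))
for x in ((440,85),): print('bit',plane(*B,*b(*x),.064))
E
```

```text
knob (array([ 0.49896242, -0.13096598,  0.10400771]), [np.float64(0.0001708234421261572), np.float64(0.00017082344212612105)]) [ 0.49956682 -0.13086091  0.1045    ] [ 0.49864205 -0.13148711  0.1045    ]
bar (array([ 0.59445393, -0.08764883,  0.14246713]), [np.float64(0.0001577451344587364), np.float64(0.00015774513445876518)]) [ 0.59508224 -0.08760933  0.143     ] [ 0.59389632 -0.08830051  0.143     ]
110.80441823060474 0.061985510409734504
-65.62009310616422 0.06591104291767752
bit [ 0.70767497 -0.03592447  0.064     ]
```

Units first: shifts go in shares of 0.6 m and turns go in shares of 120 degrees. So -0.512 m is -0.8533, -0.508 m is -0.8467, 76 degrees is 0.6333.

>>> {"method": "nudge_tcp", "body": {
  "increments": [
    [[-0.8467, -0.8533, 0], 0.6333, 0.055],
    [[-0.8467, -0.8533, 0], 0.6333, 0.055],
    [[-0.8467, -0.8533, 0], 0.6333, 0.055],
    [[-0.8467, -0.8533, 0], 0.6333, 0.055],
    [[-0.8467, -0.8533, 0], 0.6333, 0.055],
    [[-0.8467, -0.8533, 0], 0.6333, 0.055],
    [[-0.8467, -0.8533, 0], 0.6333, 0.055],
    [[-0.8467, -0.8533, 0], 0.6333, 0.055],
    [[-0.8467, -0.8533, 0], 0.6333, 0.055],
    [[-0.8467, -0.8533, 0], 0.6333, 0.055],
    [[-0.8467, -0.8533, 0], 0.6333, 0.055],
    [[-0.8467, -0.8533, 0], 0.6333, 0.055]
  ]
}}

```text
time_s: 1.45
tcp_pos: [0.457, -0.0186, 0.2189]
tcp_rot: [[0.182, 0.983, 0.001], [0.983, -0.182, -0.0], [0.0, 0.001, -1.0]]
ft_force: [1.4, 0.8, 0.0]
width: 0.0546
grip_force: 0.0
```

```bash
python3 -c "
from plant import env, job, read_camera;import numpy as np
s=env.state();print(s['tcp_pos'],s['tcp_rot'].round(3).tolist() if hasattr(s['tcp_rot'],'round') else s['tcp_rot'],s['joint_positions'])"
```

```text
[ 0.45704719 -0.01859076  0.21887542] [[0.182, 0.983, 0.001], [0.983, -0.182, -0.0], [0.0, 0.001, -1.0]] [-8.76230806e+00 -1.52582814e+01  1.06944409e+02  7.71840535e-03
  8.82632668e+01  1.70247622e+00]
```

Converted, -0.09 m is -0.15, 0.055 m is 0.0917.

>>> {"method": "nudge_tcp", "body": {
  "increments": [
    [[-0.0833, 0.05, 0], 0, 0.055],
    [[-0.15, 0.0833, 0], 0, 0.055],
    [[-0.15, 0.0917, 0], 0, 0.055],
    [[-0.15, 0.0917, 0], 0, 0.055]
  ]
}}

```text
time_s: 1.85
tcp_pos: [0.4946, -0.1161, 0.2182]
tcp_rot: [[0.184, 0.983, -0.001], [0.983, -0.184, 0.001], [0.0, -0.001, -1.0]]
ft_force: [0.0, 0.7, 0.1]
width: 0.0549
grip_force: 0.0
```

```bash
python3 - <<'E'
from h import *
import cv2
s=env.state();K,_,c=cam("wrist")
T=np.eye(4);T[:3,:3]=s['tcp_rot'];T[:3,3]=s['tcp_pos'];W=np.linalg.inv(T@c['mount'])
print(s['tcp_pos'],s['joint_positions'])
im=c['image'];cv2.imwrite('pics/w1.png',im[:,:,::-1])
p=lambda P:(K@(W@np.r_[P,1])[:3]);
for P in([.499,-.131,.1165],[.5945,-.0877,.152]):
    q=p(P);print(q[:2]/q[2])
E
```

```text
[ 0.49457245 -0.11613615  0.21823686] [-1.90105983e+01 -6.83344072e+00  9.96672506e+01  1.54479533e-02
  8.72167101e+01 -8.38931253e+00]
[325.04081989 211.39875117]
[451.27641224 145.10370874]
```

View pics/w1.png

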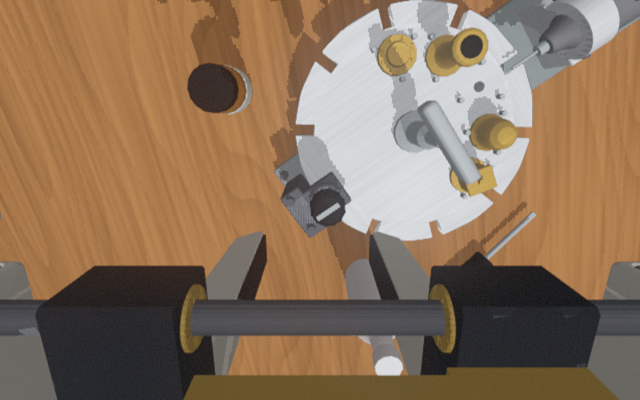

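The wrist view shows the knob top at (327,206) and the bar top centred at (452,142). The bottle cap is at (388,367), close behind the gripper, so I'll locate it.

```bash
python3 - <<'E'
from h import *
s=env.state();K,_,c=cam("wrist")
T=np.eye(4);T[:3,:3]=s['tcp_rot'];T[:3,3]=s['tcp_pos'];W=np.linalg.inv(T@c['mount'])
print(s['tcp_pos'])
S=cam("side")[:2];A=cam("scene")[:2]
print('bottle',plane(K,W,388,367,.155),plane(*S,445,298,.155),plane(*A,143,209,.155))
print('knobtop',plane(K,W,327,206,.1165),'bar',plane(K,W,452,142,.152))
print('jarL',plane(K,W,214,88,.078))
for r in ([(430,103),(470,180)],[(320,213),(337,205)]):
    a,b=[plane(K,W,*q,.152) for q in r];print(np.degrees(np.arctan2(*(b-a)[[1,0]])))
E
```

```text
[ 0.49429576 -0.11485415  0.21828323]
bottle [ 0.52778404 -0.26015658  0.155     ] [ 0.52383061 -0.26225988  0.155     ] [ 0.53802692 -0.26030571  0.155     ]
knobtop [ 0.50118116 -0.12531799  0.1165    ] bar [ 0.59482765 -0.08418656  0.152     ]
jarL [ 0.42207015 -0.01379377  0.078     ]
-68.24691499069264
16.00365708904685
```

Converted, 0.085 m is 0.1417, 0.08 m is 0.1333.

>>> {"method": "nudge_tcp", "body": {
  "increments": [
    [[-0.0217, 0.0133, 0.0667], 0, 0.055],
    [[-0.0217, 0.0133, 0.1333], 0, 0.055],
    [[-0.0217, 0.0133, 0.1417], 0, 0.055],
    [[-0.0217, 0.0133, 0.1417], 0, 0.055],
    [[-0.0217, 0.0133, 0.1417], 0, 0.055],
    [[-0.0217, 0.0133, 0.1417], 0, 0.055]
  ]
}}

```text
time_s: 2.65
tcp_pos: [0.5016, -0.1293, 0.1363]
tcp_rot: [[0.181, 0.984, 0.004], [0.984, -0.181, -0.001], [-0.001, 0.004, -1.0]]
ft_force: [0.0, -0.1, -0.3]
width: 0.0552
grip_force: 0.0
```

```bash
python3 - <<'E'
from h import *
import cv2
s=env.state();K,_,c=cam("wrist")
T=np.eye(4);T[:3,:3]=s['tcp_rot'];T[:3,3]=s['tcp_pos'];W=np.linalg.inv(T@c['mount'])
print(s['tcp_pos'],s['qd'].max())
im=c['image'];cv2.imwrite('pics/w2.png',im[:,:,::-1])
for P in([.499,-.131,.1165],[.5945,-.0877,.152],s['tcp_pos']):
    q=K@(W@np.r_[P,1])[:3];print(q[:2]/q[2])
E
```

```text
[ 0.5015682  -0.1293352   0.13634144] 0.19006724465749872
[312.17332883 236.24381845]
[503.24240133 142.8595211 ]
[315.86343575 246.952747  ]
```

View pics/w2.png

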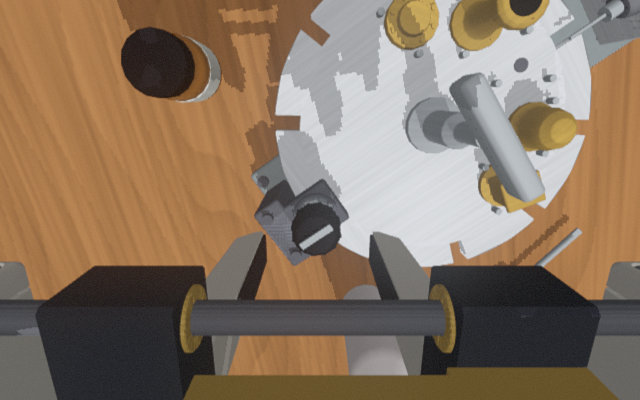

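The knob top at (317,230) lies midway between the fingertips, which are at columns 265 and 370.

```bash
python3 - <<'E'
from h import *
s=env.state();K,_,c=cam("wrist")
T=np.eye(4);T[:3,:3]=s['tcp_rot'];T[:3,3]=s['tcp_pos'];W=np.linalg.inv(T@c['mount'])
import cv2
im=c['image'].astype(int).sum(2)[185:275,270:365];m=(im<110).astype('uint8')
n,l,st,ce=cv2.connectedComponentsWithStats(m);i=1+st[1:,4].argmax();print(st[i],ce[i]+[270,185])
print(s['tcp_pos'],K[0,0]);k=plane(K,W,317.5,230.5,.1165);print(k,T[:3,:3].T@(k-s['tcp_pos']))
for P in([.499,-.131,.1165],): print(T[:3,:3].T@(np.array(P)-s['tcp_pos']))
E
```

```text
Traceback (most recent call last):
ValueError: attempt to get argmax of an empty sequence
```

```bash
python3 - <<'E'
from h import *
s=env.state();K,_,c=cam("wrist")
T=np.eye(4);T[:3,:3]=s['tcp_rot'];T[:3,3]=s['tcp_pos'];W=np.linalg.inv(T@c['mount'])
print(s['tcp_pos'],K[0,0]);k=plane(K,W,317.5,230.5,.1165);print(k,T[:3,:3].T@(k-s['tcp_pos']))
for P in([.499,-.131,.1165],): print(T[:3,:3].T@(np.array(P)-s['tcp_pos']))
E
```

```text
[ 0.5012113  -0.12939498  0.13569645] 336.9161140969032
[ 0.50245637 -0.12776382  0.1165    ] [0.00183941 0.00086742 0.01919841]
[-0.00196925 -0.00194566  0.01919131]
```

Converted, 0.0415 m is 0.0692, 0.04 m is 0.0667.

>>> {"method": "nudge_tcp", "body": {
  "increments": [
    [[0, -0.0008, 0.0333], 0, 0.05],
    [[0, -0.0008, 0.0667], 0, 0.05],
    [[0, -0.0008, 0.0692], 0, 0.05],
    [[0, -0.0008, 0.0692], 0, 0.05],
    [[0, -0.0008, 0.0692], 0, 0.022],
    [[0, -0.0008, 0.0692], 0, 0.022],
    [[0, -0.0008, 0.0692], 0, 0.022],
    [[0, -0.0008, 0.0692], 0, 0.022],
    [[0, -0.0008, 0.0692], 0, 0.022]
  ]
}}

```text
time_s: 3.7
tcp_pos: [0.5005, -0.1294, 0.0931]
tcp_rot: [[0.181, 0.983, 0.002], [0.983, -0.181, -0.001], [-0.0, 0.002, -1.0]]
ft_force: [2.2, -1.4, 4.4]
width: 0.0294
grip_force: 30.0
```

Converted, -0.015 m is -0.025, -0.012 m is -0.02.

>>> {"method": "nudge_tcp", "body": {
  "increments": [
    [[0, 0, -0.0067], 0, 0.022],
    [[0, 0, -0.0133], 0, 0.022],
    [[0, 0, -0.02], 0, 0.022],
    [[0, 0, -0.025], 0, 0.022],
    [[0, 0, -0.025], 0, 0.022],
    [[0, 0, -0.025], 0, 0.022]
  ]
}}

```text
time_s: 4.3
tcp_pos: [0.5001, -0.1292, 0.1062]
tcp_rot: [[0.181, 0.983, 0.001], [0.983, -0.181, -0.0], [-0.0, 0.001, -1.0]]
ft_force: [11.3, -2.7, -12.5]
width: 0.0299
grip_force: 30.0
```

Converted, -0.0015 m is -0.0025, -0.001 m is -0.0017.

>>> {"method": "nudge_tcp", "body": {
  "increments": [
    [[0, 0.0017, -0.0017], 0, 0.022],
    [[0, 0.0025, -0.0025], 0, 0.022],
    [[0, 0.0025, -0.0025], 0, 0.022]
  ]
}}

```text
time_s: 4.6
tcp_pos: [0.5004, -0.1293, 0.1069]
tcp_rot: [[0.182, 0.983, -0.001], [0.983, -0.182, 0.0], [0.0, -0.001, -1.0]]
ft_force: [6.8, -2.5, -13.1]
width: 0.0294
grip_force: 30.0
```

Converted, -0.001 m is -0.0017.

>>> {"method": "nudge_tcp", "body": {
  "increments": [
    [[0, 0.0017, -0.0017], 0, 0.022],
    [[0, 0.0017, -0.0017], 0, 0.022],
    [[0, 0.0017, -0.0017], 0, 0.022]
  ]
}}

```text
time_s: 4.9
tcp_pos: [0.5007, -0.1293, 0.1081]
tcp_rot: [[0.182, 0.983, -0.003], [0.983, -0.182, 0.001], [0.0, -0.003, -1.0]]
ft_force: [0.7, -2.4, -12.9]
width: 0.0297
grip_force: 30.0
```

Converted, -72 degrees is -0.6.

>>> {"method": "nudge_tcp", "body": {
  "increments": [
    [[0, 0, 0], -0.0667, 0.022],
    [[0, 0, 0], -0.1333, 0.022],
    [[0, 0, 0], -0.2, 0.022],
    [[0, 0, 0], -0.2667, 0.022],
    [[0, 0, 0], -0.3333, 0.022],
    [[0, 0, 0], -0.4, 0.022],
    [[0, 0, 0], -0.4667, 0.022],
    [[0, 0, 0], -0.5333, 0.022],
    [[0, 0, 0], -0.5833, 0.022],
    [[0, 0, 0], -0.6, 0.022],
    [[0, 0, 0], -0.6, 0.022]
  ]
}}

```text
time_s: 6.0
tcp_pos: [0.4995, -0.1298, 0.1079]
tcp_rot: [[-0.88, 0.475, -0.005], [0.475, 0.88, 0.0], [0.005, -0.003, -1.0]]
ft_force: [-4.4, -4.8, -12.6]
width: 0.0295
grip_force: 30.0
```

```bash
python3 -c "
from plant import env, job, read_camera
print(env.state()['moment'])"
```

```text
[-0.81182032  0.47674775  0.02475009]
```

Converted, 0.006 m is 0.01, 0.004 m is 0.0067.

>>> {"method": "nudge_tcp", "body": {
  "increments": [
    [[0, 0, 0.0033], 0, 0.022],
    [[0, 0, 0.0067], 0, 0.022],
    [[0, 0, 0.01], 0, 0.022],
    [[0, 0, 0.01], 0, 0.022]
  ]
}}

```text
time_s: 6.4
tcp_pos: [0.4996, -0.1298, 0.1029]
tcp_rot: [[-0.879, 0.477, -0.005], [0.477, 0.879, -0.0], [0.005, -0.002, -1.0]]
ft_force: [-7.0, -3.4, -5.7]
width: 0.0293
grip_force: 30.0
```

Converted, -0.1 m is -0.1667, -0.07 m is -0.1167.

>>> {"method": "nudge_tcp", "body": {
  "increments": [
    [[0, 0, 0.0017], 0, 0.022],
    [[0, 0, 0.0017], 0, 0.022],
    [[0, 0, 0.0017], 0, 0.05],
    [[0, 0, 0.0017], 0, 0.055],
    [[0, 0, 0.0017], 0, 0.055],
    [[0, 0, -0.05], 0, 0.055],
    [[0, 0, -0.1167], 0, 0.055],
    [[0, 0, -0.1667], 0, 0.055],
    [[0, 0, -0.1667], 0, 0.055],
    [[0, 0, -0.1667], 0, 0.055]
  ]
}}

```text
time_s: 7.4
tcp_pos: [0.5028, -0.1297, 0.2049]
tcp_rot: [[-0.879, 0.476, 0.003], [0.476, 0.879, -0.001], [-0.003, 0.001, -1.0]]
ft_force: [-0.7, -0.1, -0.2]
width: 0.0552
grip_force: 0.0
```

```bash
python3 - <<'E'
from h import *
import cv2
out=[]
for n,(x,y) in (("scene",(180,185)),("side",(300,195))):
    c=cam(n)[2]['image'][y:y+100,x:x+130,::-1];out.append(cv2.resize(c,None,fx=3,fy=3,interpolation=2))
cv2.imwrite('pics/p1.png',np.hstack(out))
s=env.state();print(s['tcp_pos'],s['joint_positions'])
E
```

```text
[ 0.50146529 -0.12924903  0.20256967] [-2.01318461e+01 -4.78452752e+00  9.93954193e+01  6.51884869e-03
  8.54738760e+01 -8.16867522e+01]
```

View pics/p1.png

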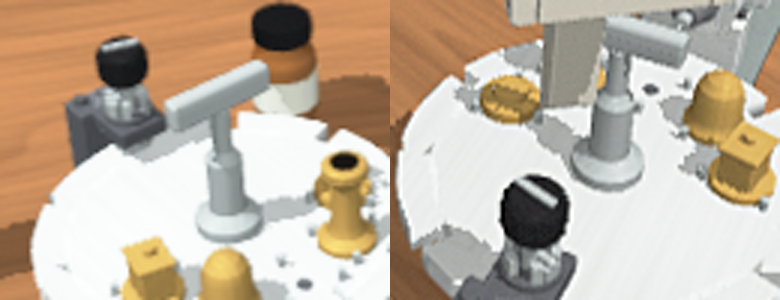

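The plunger is parked: the knob is raised and its rib is twisted. Next is the T-handle.

Converted, 0.0823 m is 0.1372, -0.0628 m is -0.1047, 37 degrees is 0.3083.

>>> {"method": "nudge_tcp", "body": {
  "increments": [
    [[-0.05, 0.0667, 0], 0.0667, 0.055],
    [[-0.1047, 0.1372, 0], 0.1333, 0.055],
    [[-0.1047, 0.1372, 0], 0.2, 0.055],
    [[-0.1047, 0.1372, 0], 0.2667, 0.055],
    [[-0.1047, 0.1372, 0], 0.3083, 0.055],
    [[-0.1047, 0.1372, 0], 0.3083, 0.055],
    [[-0.1047, 0.1372, 0.05], 0.3083, 0.05],
    [[-0.1047, 0.1372, 0.1], 0.3083, 0.05],
    [[-0.1047, 0.1372, 0.12], 0.3083, 0.05],
    [[-0.1047, 0.1372, 0.12], 0.3083, 0.05],
    [[-0.1047, 0.1372, 0.12], 0.3083, 0.05]
  ]
}}

```text
time_s: 8.6
tcp_pos: [0.5966, -0.0872, 0.1323]
tcp_rot: [[-0.416, 0.909, 0.0], [0.909, 0.416, -0.0], [-0.0, 0.0, -1.0]]
ft_force: [0.3, 0.3, 1.0]
width: 0.05
grip_force: 0.0
```

```bash
python3 - <<'E'
from h import *
import cv2
out=[]
for n,(x,y) in (("scene",(180,185)),("side",(310,165))):
    c=cam(n)[2]['image'][y:y+100,x:x+130,::-1];out.append(cv2.resize(c,None,fx=3,fy=3,interpolation=2))
cv2.imwrite('pics/p2.png',np.hstack(out))
s=env.state();print(s['tcp_pos'],s['joint_positions'])
E
```

```text
[ 0.59754102 -0.08739934  0.13362216] [-1.31853075e+01  1.09678708e+01  9.03902247e+01  7.06585686e-04
  7.84795784e+01 -3.77605957e+01]
```

View pics/p2.png

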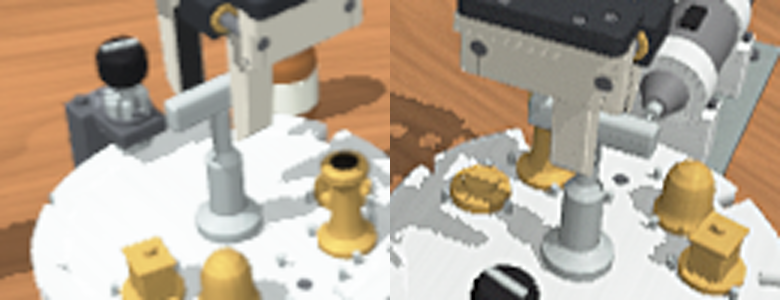

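The fingers straddle the bar and the knob still shows as parked. I'll close them.

Converted, 0.004 m is 0.0067.

>>> {"method": "nudge_tcp", "body": {
  "increments": [
    [[0, 0, 0.0067], 0, 0.05],
    [[0, 0, 0.0067], 0, 0.005],
    [[0, 0, 0.0067], 0, 0.005],
    [[0, 0, 0.0067], 0, 0.005],
    [[0, 0, 0.0067], 0, 0.005],
    [[0, 0, 0.0067], 0, 0.005],
    [[0, 0, 0.0067], 0, 0.005],
    [[0, 0, 0.0067], 0, 0.005]
  ]
}}

```text
time_s: 9.5
tcp_pos: [0.5951, -0.0877, 0.1276]
tcp_rot: [[-0.415, 0.91, -0.003], [0.91, 0.415, -0.001], [0.0, -0.003, -1.0]]
ft_force: [-6.9, -2.2, 3.9]
width: 0.0118
grip_force: 30.0
```

```bash
python3 -c "
from plant import env, job, read_camera
print(env.state()['moment'])"
```

```text
[-0.45505917  1.27958533  0.06555247]
```

Converted, -0.0015 m is -0.0025, -0.001 m is -0.0017, 36 degrees is 0.3.

>>> {"method": "nudge_tcp", "body": {
  "increments": [
    [[0, -0.0017, 0], 0, 0.005],
    [[0, -0.0025, 0], 0.0167, 0.005],
    [[0, -0.0025, 0], 0.0417, 0.005],
    [[0, -0.0025, 0], 0.075, 0.005],
    [[0, -0.0025, 0], 0.1083, 0.005],
    [[0, -0.0025, 0], 0.1417, 0.005],
    [[0, -0.0025, 0], 0.175, 0.005],
    [[0, -0.0025, 0], 0.2083, 0.005],
    [[0, -0.0025, 0], 0.2417, 0.005],
    [[0, -0.0025, 0], 0.2667, 0.005],
    [[0, -0.0025, 0], 0.2875, 0.005],
    [[0, -0.0025, 0], 0.3, 0.005]
  ]
}}

```text
time_s: 10.7
tcp_pos: [0.5947, -0.0878, 0.1276]
tcp_rot: [[0.2, 0.98, -0.001], [0.98, -0.2, -0.0], [-0.0, -0.001, -1.0]]
ft_force: [-3.1, -1.0, 1.2]
width: 0.0115
grip_force: 30.0
```

>>> {"method": "nudge_tcp", "body": {
  "increments": [
    [[0, 0, 0], 0, 0.005],
    [[0, 0, 0], 0, 0.005],
    [[0, 0, 0], 0, 0.005]
  ]
}}

```text
time_s: 11.0
tcp_pos: [0.5948, -0.0878, 0.1277]
tcp_rot: [[0.198, 0.98, -0.001], [0.98, -0.198, -0.0], [-0.0, -0.001, -1.0]]
ft_force: [-4.0, 0.2, 2.8]
width: 0.0117
grip_force: 30.0
```

```bash
python3 -c "
from plant import env, job, read_camera
print(env.state()['moment'])"
```

```text
[-0.12671288  0.98108636  0.01989901]
```

Converted, -0.1 m is -0.1667, -0.09 m is -0.15.

>>> {"method": "nudge_tcp", "body": {
  "increments": [
    [[0, 0, 0], 0, 0.03],
    [[0, 0, 0], 0, 0.05],
    [[0, 0, 0], 0, 0.055],
    [[0, 0, -0.0667], 0, 0.055],
    [[0, 0, -0.15], 0, 0.055],
    [[-0.0833, -0.1333, -0.15], 0, 0.055],
    [[-0.0833, -0.1667, -0.15], 0, 0.055],
    [[-0.0833, -0.1667, -0.15], 0, 0.055],
    [[-0.0833, -0.1667, -0.15], 0, 0.055],
    [[-0.0833, -0.1667, -0.15], 0, 0.055]
  ]
}}

```text
time_s: 12.0
tcp_pos: [0.4878, -0.117, 0.2182]
tcp_rot: [[0.199, 0.98, 0.002], [0.98, -0.199, -0.0], [0.0, 0.002, -1.0]]
ft_force: [0.3, 1.7, -0.5]
width: 0.055
grip_force: 0.0
```

```bash
python3 - <<'E'
from h import *
import cv2
out=[]
for n,(x,y) in (("scene",(185,215)),("side",(297,190))):
    i=cam(n)[2]['image'][:,:,::-1].copy();cv2.imwrite(f'pics/{n}2.png',i)
    o=cv2.imread(f'pics/{n}0.png')
    out.append(np.vstack([cv2.resize(q[y:y+100,x:x+150],None,fx=2.66,fy=2.66,interpolation=2) for q in (o,i)]))
cv2.imwrite('pics/p3.png',np.hstack(out))
s=env.state();print(s['tcp_pos'],s['joint_positions'])
E
```

```text
[ 0.4881396  -0.11675945  0.21790532] [-1.93163686e+01 -7.91175119e+00  1.00687210e+02  1.24810499e-02
  8.71759086e+01 -7.88728603e+00]
```

View pics/p3.png

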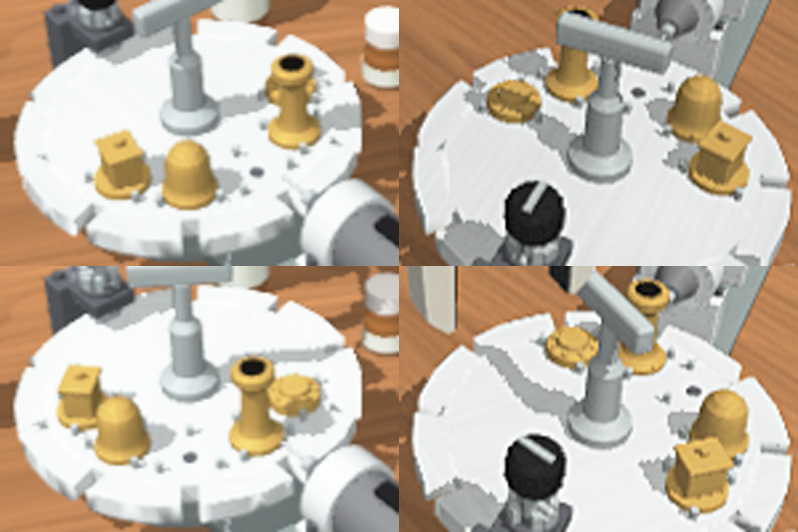

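After the turn the chimney stands at the station with all castings upright, and the rim notches look almost where they were at the start. I'll put a number on it.

```bash
python3 - <<'E'
from h import *
import cv2
C=np.array([.5955,-.0875])
for n,pts in (("scene",[(217,296),(256,303),(193,252),(197,282)]),("side",[(438,258),(316,205),(388,302),(307,230)])):
    K,W=cam(n)[:2];a=cv2.imread(f'pics/{n}0.png',0);b=cv2.imread(f'pics/{n}2.png',0)
    for u,v in pts:
        t=a[v-9:v+10,u-9:u+10];w=b[v-15:v+16,u-15:u+16]
        s=cv2.resize;r=cv2.matchTemplate(s(w,None,fx=8,fy=8,interpolation=2),s(t,None,fx=8,fy=8,interpolation=2),5)
        _,q,_,l=cv2.minMaxLoc(r);d=(np.array(l)-48)/8
        p0=plane(K,W,u,v,.05)[:2]-C;p1=plane(K,W,u+d[0],v+d[1],.05)[:2]-C
        print(n,u,v,round(q,2),d,'deg',np.degrees(np.arctan2(p0[0]*p1[1]-p0[1]*p1[0],p0@p1)),np.linalg.norm(p0))
# chimney top centre
for n in("scene","side"):
    K,W=cam(n)[:2]; 
K,W=cam("scene")[:2];print(plane(K,W,185+257/2.66,215+(368-266)/2.66,.108)[:2]-C)
E
```

```text
scene 217 296 0.92 [ 0.    -0.375] deg -0.30030357272645447 0.10809962361616829
scene 256 303 0.95 [-0.375  0.5  ] deg -0.30745535577894045 0.110473289185802
scene 193 252 1.0 [ 0.    -0.125] deg -0.16663423249091502 0.11836618659397534
scene 197 282 0.98 [0.  0.5] deg 0.6099348081899796 0.1107295850671072
side 438 258 0.99 [0. 0.] deg 0.0 0.10439822303161365
side 316 205 0.37 [-0.375  2.   ] deg 1.6792506708857613 0.15085535188279411
side 388 302 0.99 [-0.125  0.125] deg -0.1225490042412404 0.10654227070691581
side 307 230 0.99 [ 0.125 -0.25 ] deg -0.323902391316433 0.11931784914858702
[0.06806612 0.03304015]
```

Converted, 0.1145 m is 0.1908, 0.0145 m is 0.0242.

>>> {"method": "nudge_tcp", "body": {
  "increments": [
    [[-0.0175, 0.0242, 0], 0, 0.055],
    [[-0.0175, 0.0242, 0.0667], 0, 0.055],
    [[-0.0175, 0.0242, 0.1333], 0, 0.055],
    [[-0.0175, 0.0242, 0.175], 0, 0.052],
    [[-0.0175, 0.0242, 0.1908], 0, 0.05],
    [[-0.0175, 0.0242, 0.1908], 0, 0.05],
    [[-0.0175, 0.0242, 0.1908], 0, 0.05]
  ]
}}

```text
time_s: 13.05
tcp_pos: [0.5002, -0.1303, 0.1046]
tcp_rot: [[0.198, 0.98, 0.002], [0.98, -0.198, -0.001], [-0.0, 0.002, -1.0]]
ft_force: [0.8, -0.6, 0.0]
width: 0.0498
grip_force: 0.0
```

Now close, then lift 5 mm (from 10 to about 15 mm, allowing for sag).

>>> {"method": "nudge_tcp", "body": {
  "increments": [
    [[0, 0, 0], 0, 0.022],
    [[0, 0, 0], 0, 0.022],
    [[0, 0, 0], 0, 0.022],
    [[0, 0, 0], 0, 0.022],
    [[0, 0, 0], 0, 0.022]
  ]
}}

```text
time_s: 13.55
tcp_pos: [0.5003, -0.1303, 0.1042]
tcp_rot: [[0.199, 0.98, 0.003], [0.98, -0.199, -0.001], [-0.0, 0.003, -1.0]]
ft_force: [2.6, -0.0, 4.2]
width: 0.0291
grip_force: 30.0
```

>>> {"method": "nudge_tcp", "body": {
  "increments": [
    [[0, 0, -0.0033], 0, 0.022],
    [[0, 0, -0.0067], 0, 0.022],
    [[0, 0, -0.01], 0, 0.022],
    [[0, 0, -0.01], 0, 0.022],
    [[0, 0, -0.01], 0, 0.022]
  ]
}}

```text
time_s: 14.05
tcp_pos: [0.4999, -0.1302, 0.1081]
tcp_rot: [[0.199, 0.98, 0.002], [0.98, -0.199, -0.0], [0.0, 0.002, -1.0]]
ft_force: [11.3, -2.6, -12.7]
width: 0.0294
grip_force: 30.0
```

Converted, 0.002 m is 0.0033, -0.0015 m is -0.0025.

>>> {"method": "nudge_tcp", "body": {
  "increments": [
    [[0, 0.0017, -0.0017], 0, 0.022],
    [[0, 0.0033, -0.0025], 0, 0.022],
    [[0, 0.0033, -0.0025], 0, 0.022],
    [[0, 0.0033, -0.0025], 0, 0.022]
  ]
}}

```text
time_s: 14.45
tcp_pos: [0.5002, -0.1303, 0.1086]
tcp_rot: [[0.199, 0.98, -0.002], [0.98, -0.199, 0.001], [0.0, -0.002, -1.0]]
ft_force: [6.2, -2.3, -12.3]
width: 0.0292
grip_force: 30.0
```

Converted, 74 degrees is 0.6167.

>>> {"method": "nudge_tcp", "body": {
  "increments": [
    [[0, 0, 0], 0.0667, 0.022],
    [[0, 0, 0], 0.1333, 0.022],
    [[0, 0, 0], 0.2, 0.022],
    [[0, 0, 0], 0.2667, 0.022],
    [[0, 0, 0], 0.3333, 0.022],
    [[0, 0, 0], 0.4, 0.022],
    [[0, 0, 0], 0.4667, 0.022],
    [[0, 0, 0], 0.5333, 0.022],
    [[0, 0, 0], 0.5833, 0.022],
    [[0, 0, 0], 0.6167, 0.022],
    [[0, 0, 0], 0.6167, 0.022]
  ]
}}

```text
time_s: 15.55
tcp_pos: [0.5002, -0.1304, 0.1086]
tcp_rot: [[0.997, 0.076, -0.002], [0.076, -0.997, 0.0], [-0.002, -0.0, -1.0]]
ft_force: [6.7, -2.9, -12.7]
width: 0.0292
grip_force: 30.0
```

```bash
python3 -c "
from plant import env, job, read_camera
print(env.state()['moment'])"
```

```text
[-0.58137124 -0.99273175  0.04041617]
```

Converted, 0.009 m is 0.015, 0.006 m is 0.01.

>>> {"method": "nudge_tcp", "body": {
  "increments": [
    [[0, 0, 0.005], 0, 0.022],
    [[0, 0, 0.01], 0, 0.022],
    [[0, 0, 0.015], 0, 0.022],
    [[0, 0, 0.015], 0, 0.022]
  ]
}}

```text
time_s: 15.95
tcp_pos: [0.5003, -0.1305, 0.0997]
tcp_rot: [[0.997, 0.079, -0.002], [0.079, -0.997, 0.0], [-0.002, -0.0, -1.0]]
ft_force: [4.3, -2.8, -8.8]
width: 0.0292
grip_force: 30.0
```

Converted, 0.007 m is 0.0117, 0.006 m is 0.01.

>>> {"method": "nudge_tcp", "body": {
  "increments": [
    [[0, 0, 0.0033], 0, 0.022],
    [[0, 0, 0.0067], 0, 0.022],
    [[0, 0, 0.01], 0, 0.022],
    [[0, 0, 0.0117], 0, 0.022],
    [[0, 0, 0.0117], 0, 0.022]
  ]
}}

```text
time_s: 16.45
tcp_pos: [0.5008, -0.1306, 0.0949]
tcp_rot: [[0.997, 0.079, -0.001], [0.079, -0.997, -0.0], [-0.001, 0.0, -1.0]]
ft_force: [-2.6, -1.8, -0.2]
width: 0.0299
grip_force: 30.0
```

Converted, -0.12 m is -0.2, -0.11 m is -0.1833.

>>> {"method": "nudge_tcp", "body": {
  "increments": [
    [[0, 0, 0], 0, 0.04],
    [[0, 0, 0], 0, 0.05],
    [[0, 0, 0], 0, 0.055],
    [[0, 0, -0.05], 0, 0.055],
    [[0, 0, -0.1167], 0, 0.055],
    [[0, 0, -0.1833], 0, 0.055],
    [[-0.1333, 0.05, -0.2], 0, 0.055],
    [[-0.1667, 0.0833, -0.2], 0, 0.055],
    [[-0.1667, 0.0833, -0.2], 0, 0.055],
    [[-0.1667, 0.0833, -0.2], 0, 0.055],
    [[-0.1667, 0.0833, -0.2], 0, 0.055]
  ]
}}

```text
time_s: 17.55
tcp_pos: [0.406, -0.188, 0.2147]
tcp_rot: [[0.997, 0.078, 0.001], [0.078, -0.997, 0.0], [0.001, -0.0, -1.0]]
ft_force: [0.9, 0.0, 0.1]
width: 0.0551
grip_force: 0.0
```

```bash
python3 - <<'E'
from h import *
import cv2
out=[]
for n,(x,y) in (("scene",(185,185)),("side",(297,190))):
    i=cam(n)[2]['image'][:,:,::-1].copy()
    out.append(cv2.resize(i[y:y+120,x:x+150],None,fx=2.66,fy=2.66,interpolation=2))
cv2.imwrite('pics/p4.png',np.hstack(out))
E
```

```text
(no output)
```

View pics/p4.png

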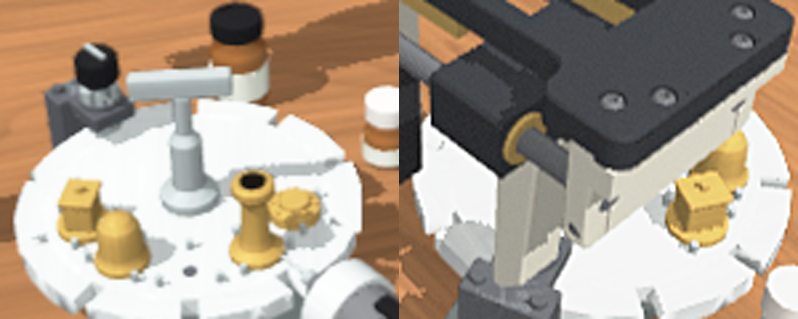

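The scene view shows the rib back along the fixture x axis, the chimney at the station and every casting standing. I'll compare the knob with its starting image before handing in.

```bash
python3 - <<'E'
from h import *
import cv2
i=cam("scene")[2]['image'][:,:,::-1].copy();o=cv2.imread('pics/scene0.png');p=cv2.imread('pics/scene2.png')
f=lambda q:cv2.resize(q,None,fx=8,fy=8,interpolation=2)
for q in (i,p):
    _,v,_,l=cv2.minMaxLoc(cv2.matchTemplate(f(q[190:235,200:245]),f(o[200:222,211:232]),5));print(v,(np.array(l)/8)-[11,10])
print(env.state()['ft_force'],abs(env.state()['qd']).max())
E
```

```text
0.9976770877838135 [0. 0.]
0.8129006624221802 [-0.625 -4.125]
[-0.21712479  0.32097445  0.02571922] 0.13184181747207485
```

The knob is exactly back at its starting height and angle, so the pin is home.

```bash
python3 -c "
from plant import env, job, read_camera
print(job.job_done())"
```

```text
the job is handed in; nothing more can be done
None
```

The job is handed in, with no verdict returned: the table was turned −36° with the plunger parked, the pin is home again, and the chimney stands at the drilling station with all castings upright.

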